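Bond a cassette lid in the locking press and send it into the dust hood

TASK

Bond the lid of the imaging cassette that lies in the little press: push the clamp's long handle down until it snaps over centre and stays locked by itself, take the hand right off it and leave it locked for three seconds, then flick the release lever on top of the handle forward, towards the jaw, so that the clamp springs fully open. Then push the cassette along its rails, through the hanging flap and down into the clear hood, so that the flap falls shut behind it. Leave the petri dish, the forceps and the small bottle beside the press where they are.

Things in the scene. Friction and masses are not known exactly. Their poses are not given: they have to be found in the camera images.
- bonding_press: Aluminium bonding press fixed to the bench; origin on the bench top under the centre of its nest. Its x axis runs from the clamp's handle end (nearest the robot) towards the nest, y along the rails away from the hood (the hood stands at -y), z up. The clamp stands at x -172 to 4 mm, y -13 to 13 mm, and is at most 125 mm high over the nest when open.
- nest_center (a point): Centre of the flat nest deck's top, 45 mm above the bench. Axes as the press. Deck x -46 to 46, y -38 to 86 mm; a rail on each side (inner faces x = -39 and 39 mm) stands 8 mm above it. The clamp reaches over the nest from the handle side only to x = 4 mm, open or locked, so a finger can run past it along the whole deck at x = 10 to 38 mm.
- gate_center (a point): Middle of the gate's sill, at deck height, press y = -50 mm. Gate posts and lintel fill y -56 to -44 mm; the opening is 78 mm wide and 35 mm high, fingers cannot pass under the lintel (top 97 mm above the bench). Behind it a clear hood, 93 wide, 97 high, to y = -178 mm. From the deck's end (y = -38 mm) a ramp falls at 33 degrees to the hood's floor, 4 mm above the bench.
- cassette_center (a point): Loose cassette, slick white plastic, 75 (press x) x 50 (press y) x 10 mm, with a grey lid 52 x 45 x 4 mm on its handle-side part; the point is its centre, 7 mm above the underside. It starts flat on the deck under the open jaw, within 8 mm of the nest centre along y. Its white side can be pushed at press x = 14 to 37 mm. Once its trailing side is at the deck's end (y = -38 mm) it slides down.
- handle_grip (a point): Middle of the top face of the clamp handle's black end, 48 mm long and 25 mm wide: the place to press. Open it stands at about press x = -144, z = 168 mm; pressed down it swings in an arc to about x = -162, z = 107 mm when locked. It needs up to about 5 N, snaps through the last 25 mm, and stops hard when locked.
- clamp_handle (a joint): Angle of the clamp's handle to its jaw, rad: 0 fully open (a spring holds it there), 1.12 locked over centre.
- lever_tip (a point): Release lever: steel spur standing up through the handle, with a black pad 18 mm wide, 7 thick, 10 high on top. The point is the middle of the pad's rear face, the side away from the jaw. Locked, it is at about press x = -127, z = 150 mm, 43 mm above the handle's top. Pushing it 12 mm forward (press +x) takes some 4 N and breaks the lock; the handle then springs up unless blocked.
- release_lever (a joint): Angle of the release lever, rad: 0 at rest, grows as the spur is pushed forward (towards the jaw), stop at 0.5; the locked clamp lets go at about 0.15. It springs back by itself.
- hood_flap (a joint): Angle of the hanging flap in the gate (76 mm wide, 36 mm high, hinged 84 mm above the bench), rad: 0 hangs shut, grows as it is pushed into the hood; very light, falls shut by itself.
- press_foot: Round rubber-faced foot under the jaw, 20 mm across, on a spring; the point is the middle of its face. Locked, it presses on the lid with about 24 N.
- petri: Glass petri dish with lid, 62 mm across and 15 mm high, standing loose right of the handle; origin at the centre of its underside.
- forceps: Steel forceps, 124 mm long, 13 mm wide and 9 mm high, lying loose left of the handle; origin at the middle of the underside, length along its y axis.
- fluid: Small round dropper bottle, 29 mm across and 59 mm high, standing loose to the left of the press; origin at the centre of its underside.
Mind the look-alikes: they are no part of the job. Leave any purple look-alike of the part that bears cassette_center alone.

How it is judged (in metres and radians):
On the way, in this order (a step that is already met when the one before it is completed fails the run):
1. The clamp is locked over centre on the cassette's lid by itself, the fingers touching nothing, and stays so for two seconds (value of joint clamp_handle above 1.06 rad and contact force between press_foot and cassette above 12 N and contact force between the fingers and anything else below 0.5 N), for 2 s.
2. The release lever is pushed forward while the clamp is locked (value of joint release_lever above 0.06 rad and value of joint clamp_handle above 0.6 rad).
3. The clamp has sprung open and the foot is off the lid (value of joint clamp_handle below 0.3 rad and contact force between press_foot and cassette below 0.2 N), for 0.2 s.
At the end, for the whole second after the job is handed in: The cassette lies still inside the hood (centre 90 mm or more past the nest centre along the rails, under 35 mm above the bench); the flap hangs shut within 0.1 rad; the clamp is open (handle under 0.2 rad) and its release lever back at rest (under 0.06 rad) (y of cassette_center in the frame of bonding_press between -0.178 and -0.09 m and x of cassette_center in the frame of bonding_press between -0.03 and 0.03 m and height (world z) of cassette_center below 0.035 m and linear speed of cassette below 0.02 m/s and value of joint hood_flap below 0.1 rad and value of joint clamp_handle below 0.2 rad and value of joint release_lever below 0.06 rad); the robot touches nothing.
It fails at once if The petri dish, the forceps or the small bottle is shifted by more than 30 mm, or the bottle is tipped over (distance of any of petri, forceps, fluid from where it was at the start of the episode above 0.03 m or angle between fluid's own z axis and vertical above 0.5 rad).
It also fails if it takes over 53 s, if anything falls off the work surface, if the arm or the gripper's body presses on something with over 40 N, if the wrist force passes 120 N, or if a joint passes its speed limit or range.

ROBOT

A 6-joint arm with a two-finger parallel gripper is mounted at the origin on the work surface; the furniture and walls round the work are solid. World frame = base frame: x ahead of the robot, y to its left, z up, the work surface at z = 0. Lengths are in mm, angles in rad, forces in N, time in s.
With the tool pointing down it reaches from about 350 to 875 mm from the base axis. Payload 4.2 kg.
Tool frame: the origin (TCP) lies midway between the tips of the shut fingers; the grasp point (between the pads) lies 19 mm behind it; z points along the fingers, y is the line along which they close (so a half turn about z gives the same grasp; the last joint's range is limited). The gripper opens to 85 mm and grips with 20 to 120 N. Pads are 22 mm wide; open, the fingers measure 114 mm over their backs; the gripper's body (76 mm by 85 mm) begins 54 mm behind the grasp point. The pads swing forward as they close: fully open they stand 13 mm farther back than shut.
Start: joints at [-0.843, 0.385, 0.008, 0, -1.194, -0.259], TCP at [282.396, -557.541, 231.312] pointing down, gripper open.
Joint ranges: [-3.14, 3.14], [-1.21, 2.06], [-1.07, 1.41], [-3.16, 2.05], [-2.99, -0.16], [-3.1, 3.1]. Speed limits (rad/s): [2.79, 2.79, 3.14, 3.14, 3.14, 3.14].

INTERFACE

Orientations are given as a unit quaternion [x, y, z, w].
In Python, from bench import arm gives the robot as it stands.
- The arm moves only by the tool send_rows, never from a script. Its argument "targets" is a list of rows, each an object of numbers: "gripper": the gripper command: -1 is fully open, 1 is shut, values between are in proportion; "x", "y", "z": the shift along the tool's x, y, z in cm; "ax", "ay", "az": the turn, a rotation vector about the tool's x, y, z in degrees. A call has 1 to 5 rows; each row shifts and turns the commanded pose from where the row before left it, along the tool's axes as they then stand; what a row does not reach is not made up. A row lasts 1/12 s, in which the tool goes at most 41.7 mm and 7.16 degrees, less where a joint would pass 70% of its speed; a pose out of reach is approached as far as the arm can. A call is refused whole if a number of a shift passes 4.17 or a number of a turn 7.16, either way. A call with a gripper value outside its range is refused whole. The fingers move at their own pace and stop on an object; the grip force is fixed at half the most. Time passes only in rows, so rows that do not move let the fingers close. It gives the time, the measured TCP pose, the force, the opening and the grip force at its end, in the units of the state.
- arm.read_state(): the state, without advancing time (a new reading comes with each control period).
- arm.get_image(name): name is "scene" or "top" or "wrist"; returns (picture, depth): 480x640x3 uint8, red, green, blue; 480x640 float32, mm along the optical axis (not along the pixel's ray), 0 where there is no reading.
- arm.camera_model(name): a dict with "fx", "fy", "cx", "cy" (pixels), "distortion" ([k1, k2, p1, p2, k3] as OpenCV has them; the pictures are not rectified), "cam_to_world" (4x4, takes a point from camera to world coordinates). Camera axes: x right, y down, z forward; pixel columns grow to the right and rows downward; lengths in mm; the calibration is good to about 2 mm. A picture is of the moment at which its call begins: read the wrist's pose just before it. camera_model takes no time and is no camera call; for the wrist camera it gives the pose at the moment of the call.
- arm.job_done(): hands the job in; it is judged then, once.
Trained networks look in the newest picture that a camera, given by its name, has taken for a name from the list of things; names that differ only in an ending like _2 or _b are one class to them, and where a whole thing is asked for, a point or a joint stands for the part that bears it (a point fixed in the world has none). Each returns a list of dicts, best first, with "score" (0 to 1); they miss things now and then, are a little off and sometimes report something else, mostly with a low value. They report only what shows in the picture. A call takes as long as a camera call. They do not tell look-alikes from the thing itself.
- arm.boxes_of(camera, thing): "rect" ([left, top, width, height] in pixels, round what is visible of it).
The state is a dict: "clock": time; "joints": joint angles; "joint_vel": joint speeds; "joint_efforts": joint torques, N m; "position": TCP position; "ee_rot": TCP orientation; "contact_force": force on the tool from outside, world axes, zero at the start; "wrist_torque": the same for the moment, N m; "gripper_width": finger opening in mm; "grasp_force": force on a finger pad.
Only numpy, scipy, OpenCV 4.12 (cv2) and the standard library are available. Lean on these libraries where they do the work, as an engineer would, in place of code of your own. Each camera call takes 0.05 s, during which the arm holds its last target. There are 200 camera calls.

## Working session

There is one attempt and no reset: what is moved stays moved. The work goes in short steps, Python scripts to look and compute and a tool call to move; the robot and the scene stay as the last step left them, time stands still between calls to the robot, and variables do not carry over. Pictures are saved under pics/ and viewed, at most 14 in all, crops included, and the job is handed in when it is done.

Besides the shell and the picture viewer there is one more tool, called in YAML: its name, and indented under it one key for each argument. send_rows: Moves the arm, as the interface text tells. Its arguments: {"type":"object","properties":{"targets":{"type":"array"}},"required":["targets"]}

```bash
mkdir -p pics; ls; python3 - <<'E'
from bench import arm
import cv2
s=arm.read_state();print(s)
for n in("scene","top"):
    im,d=arm.get_image(n);cv2.imwrite(f"pics/{n}0.png",im[:,:,::-1])
    m=arm.camera_model(n);print(n,m)
    for t in("bonding_press","cassette_center","handle_grip","lever_tip","petri","forceps","fluid","hood_flap","press_foot"):
        print(t,[(round(b["score"],2),[round(v) for v in b["rect"]]) for b in arm.boxes_of(n,t)[:3]])
print(arm.read_state()["clock"])
E
```

```text
pics
{'clock': 0.0, 'joints': array([-8.43398484e-01,  3.85543451e-01,  6.63251214e-03, -5.24351069e-04,
       -1.19398952e+00, -2.58587454e-01]), 'joint_vel': array([-1.37770644e-03, -8.14416595e-05,  1.87573875e-04, -1.28370393e-03,
        1.16803113e-04,  8.49207100e-04]), 'joint_efforts': array([ 7.57969747e-05, -3.92287123e+01,  1.88408875e+01,  4.18623269e+00,
       -4.57363960e-03, -4.93199508e-06]), 'position': array([ 282.14419842, -557.03802403,  230.22834479]), 'ee_rot': array([-2.32170271e-01,  9.72674560e-01,  1.04211292e-03, -2.83242390e-04]), 'contact_force': array([ 0.38477149, -0.1438027 , -0.31902365]), 'wrist_torque': array([-0.02438285,  0.03225151, -0.01231316]), 'grasp_force': 0.0, 'gripper_width': 85.13119286810662}
scene {'fx': 508.78938649330775, 'fy': 508.78938649330775, 'cx': 324.4664730087814, 'cy': 237.1994686444146, 'distortion': array([-0.08977894,  0.        ,  0.        ,  0.        ,  0.        ]), 'cam_to_world': array([[-8.29153781e-01, -3.34474521e-01,  4.47918297e-01,
         1.17798663e+02],
       [-5.58663700e-01,  5.24410692e-01, -6.42563
[... 964 characters left out ...]

         5.21379272e+02],
       [-9.99963450e-01, -5.66931059e-03,  6.39981338e-03,
         2.16793677e+01],
       [-6.27369852e-03, -2.19904323e-02, -9.99738497e-01,
         9.99183118e+02],
       [ 0.00000000e+00,  0.00000000e+00,  0.00000000e+00,
         1.00000000e+00]])}
bonding_press [(0.82, [247, 171, 130, 111])]
cassette_center [(0.96, [391, 202, 33, 37]), (0.88, [274, 182, 28, 40]), (0.69, [388, 258, 35, 39])]
handle_grip [(0.62, [265, 228, 24, 54])]
lever_tip [(0.6, [265, 238, 16, 22])]
petri [(0.82, [315, 237, 31, 30])]
forceps [(0.41, [218, 252, 3, 0])]
fluid [(0.64, [227, 210, 17, 14]), (0.36, [274, 182, 27, 40])]
hood_flap []
press_foot [(0.32, [243, 170, 133, 112])]
1.0
```

```bash
python3 - <<'E'
import cv2
a=cv2.imread("pics/top0.png")[150:320,200:440];cv2.imwrite("pics/topc.png",cv2.resize(a,None,fx=3.3,fy=3.3,interpolation=2))
a=cv2.imread("pics/scene0.png")[190:390,190:440];cv2.imwrite("pics/scenec.png",cv2.resize(a,None,fx=3,fy=3,interpolation=2))
E
```

```text
(no output)
```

View pics/topc.png

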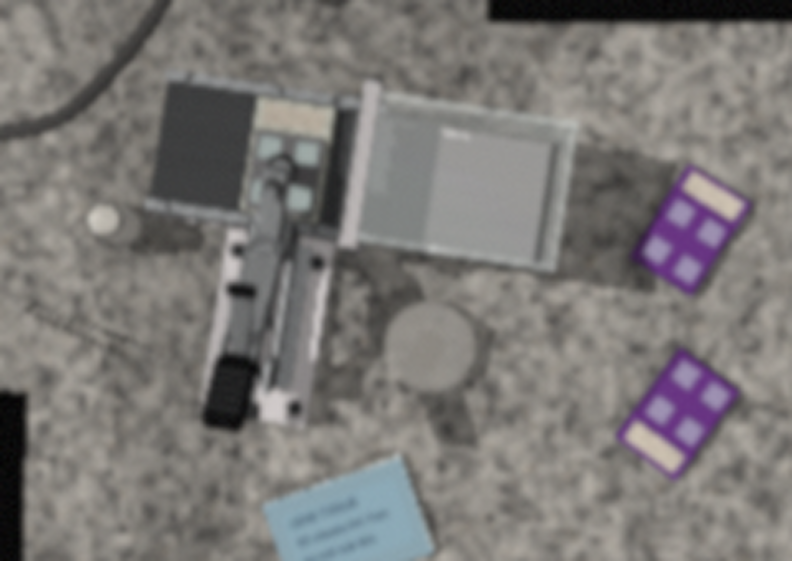

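View pics/scenec.png

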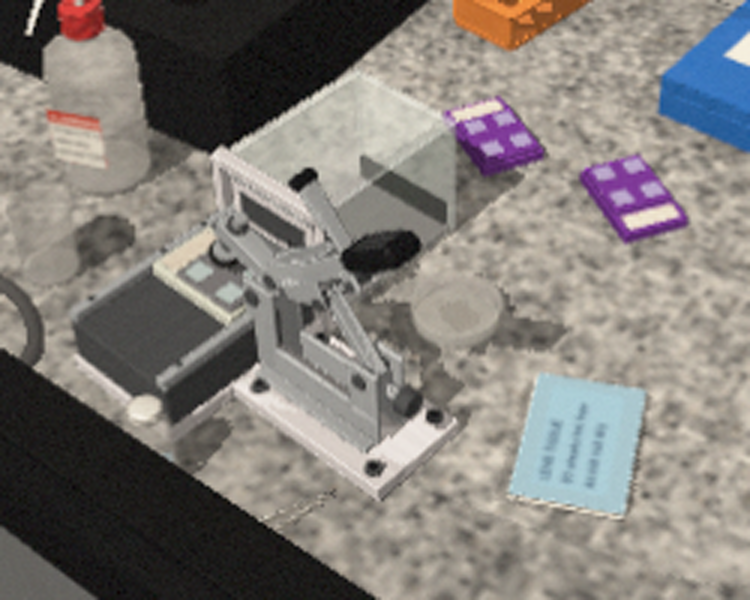

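```bash
cat > h.py <<'E'
import numpy as np,cv2
from bench import arm
def proj(n,P,m=None):
    m=m or arm.camera_model(n);T=np.linalg.inv(m["cam_to_world"])
    K=np.array([[m["fx"],0,m["cx"]],[0,m["fy"],m["cy"]],[0,0,1.]])
    p,_=cv2.projectPoints(np.asarray(P,float).reshape(-1,3),cv2.Rodrigues(T[:3,:3])[0],T[:3,3],K,m["distortion"])
    return p[:,0]
def toW(q,P):
    P=np.asarray(P,float).reshape(-1,3);c,s=np.cos(q[2]),np.sin(q[2])
    return np.c_[q[0]+c*P[:,0]-s*P[:,1],q[1]+s*P[:,0]+c*P[:,1],P[:,2]]
E
python3 - <<'E'
from h import *
from scipy.optimize import least_squares
P=[(46,86,53),(-46,86,53),(46.5,-178,97),(-46.5,-178,97),(46.5,-50,97),(-46.5,-50,97),(-144,0,168)]
t=np.array([(168,80),(150,207),(578,125),(556,270),(370,85),(348,245),(232,388)])/3.3+[200,150]
s=np.array([(75,318),(165,385),(362,72),(455,145),(217,152),(322,228),(380,250)])/3+[190,190]
M={n:arm.camera_model(n) for n in("top","scene")}
f=lambda q:np.r_[proj("top",toW(q,P),M["top"])-t,proj("scene",toW(q,P),M["scene"])-s].ravel()
r=least_squares(f,[600,80,-0.1],loss="soft_l1",x_scale=[100,100,1]);print(r.x);print(r.fun.reshape(-1,2).round(1))
np.save("q.npy",r.x)
m=M["top"]
def ray(n,uv,z):
    m=M[n];K=np.array([[m["fx"],0,m["cx"]],[0,m["fy"],m["cy"]],[0,0,1.]])
    d=np.r_[cv2.undistortPoints(np.array([[uv]],float),K,m["distortion"])[0,0],1];R=m["cam_to_world"];d=R[:3,:3]@d
    return R[:3,3]+d*(z-R[2,3])/d[2]
q=r.x;c,sn=np.cos(q[2]),np.sin(q[2])
for n,uv,z in(("top",(255/3.3+200,117/3.3+150),55),("top",(336/3.3+200,120/3.3+150),55),("top",(430/3.3+200,347/3.3+150),15),("top",(103/3.3+200,220/3.3+150),59),("scene",(190+145/3,190+408/3),59),("scene",(190+275/3,190+515/3),5),("scene",(190+335/3,190+490/3),5)):
    w=ray(n,uv,z);d=w-[q[0],q[1],0];print(n,w.round(),"press",(c*d[0]+sn*d[1]).round(),(-sn*d[0]+c*d[1]).round())
E
```

```text
[ 6.20628920e+02  1.09488594e+02 -1.47965717e-01]
[[-1.2 -3. ]
 [-2.5  1.3]
 [-0.4 -0.6]
 [-0.7  0.9]
 [ 0.2  1.9]
 [-0.2 -1.2]
 [-1.6  1.1]
 [-1.9 -2.3]
 [ 0.2 -0.3]
 [-1.1 -2. ]
 [ 1.4 -8.7]
 [ 2.1  0.1]
 [ 0.7 -4.6]
 [ 0.2 -3.5]]
top [649. 129.  55.] press 25.0 23.0
top [647.  77.  55.] press 31.0 -28.0
top [501.  15.  15.] press -105.0 -111.0
top [582. 225.  59.] press -56.0 108.0
scene [581. 226.  59.] press -56.0 109.0
scene [501. 214.   5.] press -134.0 86.0
scene [482. 180.   5.] press -147.0 49.0
```

```bash
cat >> h.py <<'E'
def cloud(n):
    m=arm.camera_model(n);im,d=arm.get_image(n);K=np.array([[m["fx"],0,m["cx"]],[0,m["fy"],m["cy"]],[0,0,1.]])
    v,u=np.mgrid[:480,:640];p=cv2.undistortPoints(np.dstack([u,v]).reshape(-1,1,2).astype(float),K,m["distortion"])[:,0]
    z=d.ravel();X=np.c_[p*z[:,None],z,np.ones(len(z))]@m["cam_to_world"].T
    return im,X[:,:3].reshape(480,640,3),d
def toP(q,W):
    W=np.asarray(W,float).reshape(-1,3);c,s=np.cos(q[2]),np.sin(q[2]);d=W-[q[0],q[1],0]
    return np.c_[c*d[:,0]+s*d[:,1],-s*d[:,0]+c*d[:,1],d[:,2]]
E
python3 - <<'E'
from h import *
q=np.load("q.npy")
for n in("top","scene"):
    im,X,d=cloud(n);ok=d.ravel()>0;W=X.reshape(-1,3)[ok];L=toP(q,W)
    for lab,zr,xr,yr in(("deck",(35,60),(-70,70),(30,120)),("lintel",(88,103),(-70,70),(-70,-30)),("handle",(140,190),(-190,-80),(-40,40)),("hoodtop",(88,103),(-70,70),(-200,-70))):
        k=(L[:,2]>zr[0])&(L[:,2]<zr[1])&(L[:,0]>xr[0])&(L[:,0]<xr[1])&(L[:,1]>yr[0])&(L[:,1]<yr[1])
        if k.sum()<5: print(n,lab,k.sum());continue
        A=L[k];r=cv2.minAreaRect(A[:,:2].astype(np.float32))
        print(n,lab,k.sum(),A.mean(0).round(1),np.percentile(A,[1,99],axis=0).round(),[np.round(x,1) for x in r])
E
```

```text
top deck 1257 [-2.2 62.7 46.9] [[-64.  31.  40.]
 [ 48. 115.  59.]] [array([-5.9, 68.5]), array([ 86.6, 134.7]), np.float64(80.7)]
top lintel 612 [  2.3 -56.9  96.9] [[-48. -70.  90.]
 [ 53. -45. 101.]] [array([  2.7, -57.2]), array([109.2,  25.7]), np.float64(0.2)]
top handle 502 [-128.5   -0.3  166.4] [[-165.  -12.  143.]
 [ -82.   12.  184.]] [array([-123.5,    0.4]), array([85.8, 25.3]), np.float64(0.1)]
top hoodtop 2432 [   2.6 -123.8   97.1] [[ -43. -176.   94.]
 [  48.  -71.  101.]] [array([   2.9, -123.9]), array([107.7,  92.9]), np.float64(89.8)]
scene deck 1485 [-6.8 67.1 45.9] [[-66.  31.  36.]
 [ 48. 118.  59.]] [array([-9.1, 74.9]), array([ 89.7, 117.5]), np.float64(89.9)]
scene lintel 402 [  9.7 -53.9  94.7] [[-44. -70.  88.]
 [ 53. -43.  98.]] [array([  4.1, -56.5]), array([ 27.7, 100. ]), np.float64(89.6)]
scene handle 543 [-126.5    4.2  164.9] [[-165.  -10.  141.]
 [ -84.   14.  182.]] [array([-123.8,    1.9]), array([86.2, 25.2]), np.float64(0.4)]
scene hoodtop 1630 [  -1.4 -122.4   95.5] [[ -44. -176.   89.]
 [  48.  -71.   98.]] [array([   3.6, -124.6]), array([110.2,  99.2]), np.float64(89.3)]
```

```bash
cat >> h.py <<'E'
from scipy.spatial.transform import Rotation as R
def st():
    s=arm.read_state();q=np.load("q.npy");r=R.from_quat(s["ee_rot"])
    print("t",round(s["clock"],2),"pressTCP",toP(q,s["position"]).round(1),"F",s["contact_force"].round(1),"w",round(s["gripper_width"]),"toolaxes(press)",(R.from_euler("z",-q[2])*r).as_matrix().round(3).tolist())
    return s,q,r
def go(P):
    s,q,r=st();d=r.inv().apply(toW(q,P)[0]-s["position"])/10
    print("to",P,"tool cm",d.round(2),"|",np.linalg.norm(d).round(1))
E
python3 - <<'E'
from h import *
q=np.load("q.npy");q[:2]=toW(q,[2.5,1,0])[0,:2];np.save("q.npy",q);print(q)
for n in("top","scene"):
    im,X,d=cloud(n);L=toP(q,X.reshape(-1,3)[d.ravel()>0])
    k=(L[:,2]>35)&(L[:,0]>52)&(L[:,0]<150)&(L[:,1]>-70)&(L[:,1]<110);print("outside",k.sum(),L[k][:5].round())
    k=(abs(L[:,0]-26)<9)&(abs(L[:,1])<45)&(L[:,2]>40)&(L[:,2]<62)
    for y in range(-44,44,4): 
        j=k&(abs(L[:,1]-y)<2); print(y,L[j,2].mean().round(1) if j.any() else None,end="; ")
    k=(L[:,2]>100);print("\ntall",[(np.round(a),c) for a,c in zip(*np.unique((L[k]//100*100),axis=0,return_counts=True))])
st()
E
```

```text
[ 6.23249029e+02  1.10109101e+02 -1.47965717e-01]
outside 309 [[149.  60.  56.]
 [148.  57.  59.]
 [149.  55.  58.]
 [147.  93.  36.]
 [146.  59.  57.]]
-44 44.1; -40 43.1; -36 44.7; -32 45.1; -28 45.5; -24 55.0; -20 54.6; -16 55.9; -12 55.7; -8 55.6; -4 55.3; 0 55.9; 4 56.0; 8 55.3; 12 55.8; 16 56.0; 20 54.6; 24 50.3; 28 44.7; 32 44.9; 36 44.3; 40 44.9; 
tall [(array([-600., -200.,  100.]), np.int64(29)), (array([-600., -100.,  100.]), np.int64(124)), (array([-600., -100.,  200.]), np.int64(13)), (array([-600.,  100.,  100.]), np.int64(47)), (array([-600.,  200.,  100.]), np.int64(277)), (array([-600.,  300.,  100.]), np.int64(426)), (array([-600.,  300.,  200.]), np.int64(438)), (array([-600.,  300.,  300.]), np.int64(20)), (array([-500., -200.,  100.]), np.int64(696)), (array([-500., -200.,  200.]), np.int64(477)), (array([-500., -100.,  100.]), np.int64(422)), (array([-500., -100.,  200.]), np.int64(178)), (array([-500.,  100.,  100.]), np.int64(1421)), (array([-500.,  200.,  100.]), np.int64(1919)), (array([-500.,  200.,  300.]), np.int64(48)), (array([-500.,  300.,  100.]), np.
[... 11964 characters left out ...]
y([1900., -400.,  100.]), np.int64(493)), (array([1900., -400.,  200.]), np.int64(283)), (array([1900., -300.,  100.]), np.int64(427)), (array([1900., -300.,  200.]), np.int64(200)), (array([ 2000., -1000.,   100.]), np.int64(38)), (array([2000., -900.,  100.]), np.int64(117)), (array([2000., -800.,  100.]), np.int64(209)), (array([2000., -700.,  100.]), np.int64(304)), (array([2000., -600.,  100.]), np.int64(213)), (array([2000., -600.,  200.]), np.int64(4)), (array([2000., -500.,  100.]), np.int64(13)), (array([2000., -500.,  200.]), np.int64(6))]
t 1.2 pressTCP [[-238.7 -710.6  231.3]] F [-0.1 -0.6 -0.2] w 86 toolaxes(press) [[-0.816, -0.578, 0.0], [-0.578, 0.816, 0.0], [-0.0, 0.0, -1.0]]
```

send_rows:
  targets:
    - {"az": -7, "gripper": 1}
    - {"az": -7, "gripper": 1}
    - {"az": -7, "gripper": 1}
    - {"az": -7, "gripper": 1}
    - {"az": -7, "gripper": 1}

```text
$.targets[0]: bad value
```

send_rows:
  targets:
    - {"az": -7, "gripper": 1}
    - {"az": -7, "gripper": 1}
    - {"az": -5.7, "gripper": 1}
    - {"gripper": 1}

```text
$.targets[0]: bad value
```

```bash
python3 -c "
from h import *
go([-146,0,215])"
```

```text
t 1.2 pressTCP [[-238.7 -710.6  231.3]] F [-0.1 -0.6 -0.2] w 86 toolaxes(press) [[-0.816, -0.578, 0.0], [-0.578, 0.816, 0.0], [-0.0, 0.0, -1.0]]
to [-146, 0, 215] tool cm [-48.66  52.61   1.63] | 71.7
```

send_rows:
  targets:
    - {"x": 0, "y": 0, "z": 0, "ax": 0, "ay": 0, "az": -7, "gripper": 1}
    - {"x": 0, "y": 0, "z": 0, "ax": 0, "ay": 0, "az": -7, "gripper": 1}
    - {"x": 0, "y": 0, "z": 0, "ax": 0, "ay": 0, "az": -7, "gripper": 1}
    - {"x": 0, "y": 0, "z": 0, "ax": 0, "ay": 0, "az": -7, "gripper": 1}
    - {"x": 0, "y": 0, "z": 0, "ax": 0, "ay": 0, "az": -7, "gripper": 1}

```text
clock: 1.62
position: [282.4, -557.5, 231.3]
ee_rot: [-0.517, 0.856, 0.0, -0.0]
contact_force: [0.2, -0.3, -0.3]
gripper_width: 25.2
grasp_force: 0.0
```

send_rows:
  targets:
    - {"x": 0, "y": 0, "z": 0, "ax": 0, "ay": 0, "az": -7, "gripper": 1}
    - {"x": 0, "y": 0, "z": 0, "ax": 0, "ay": 0, "az": -7, "gripper": 1}
    - {"x": 0, "y": 0, "z": 0, "ax": 0, "ay": 0, "az": -5.7, "gripper": 1}
    - {"x": 0, "y": 0, "z": 0, "ax": 0, "ay": 0, "az": 0, "gripper": 1}

```text
clock: 1.95
position: [282.4, -557.5, 231.3]
ee_rot: [-0.654, 0.757, 0.0, 0.0]
contact_force: [-0.5, 0.1, 0.5]
gripper_width: 0.2
grasp_force: 0.0
```

```bash
python3 -c "
from h import *
go([-146,0,215])"
```

```text
t 1.95 pressTCP [[-238.7 -710.6  231.3]] F [-0.5  0.1  0.5] w 0 toolaxes(press) [[0.002, -1.0, -0.0], [-1.0, -0.002, 0.0], [-0.0, 0.0, -1.0]]
to [-146, 0, 215] tool cm [-71.04  -9.43   1.63] | 71.7
```

send_rows:
  targets:
    - {"x": -3.55, "y": -0.47, "z": 0, "ax": 0, "ay": 0, "az": 0, "gripper": 1}
    - {"x": -3.55, "y": -0.47, "z": 0, "ax": 0, "ay": 0, "az": 0, "gripper": 1}
    - {"x": -3.55, "y": -0.47, "z": 0, "ax": 0, "ay": 0, "az": 0, "gripper": 1}
    - {"x": -3.55, "y": -0.47, "z": 0, "ax": 0, "ay": 0, "az": 0, "gripper": 1}
    - {"x": -3.55, "y": -0.47, "z": 0, "ax": 0, "ay": 0, "az": 0, "gripper": 1}

```text
clock: 2.37
position: [331.8, -384.0, 231.4]
ee_rot: [-0.652, 0.758, -0.0, 0.0]
contact_force: [1.6, 0.4, -0.3]
gripper_width: 0.0
grasp_force: 0.0
```

send_rows:
  targets:
    - {"x": -3.55, "y": -0.47, "z": 0, "ax": 0, "ay": 0, "az": 0, "gripper": 1}
    - {"x": -3.55, "y": -0.47, "z": 0, "ax": 0, "ay": 0, "az": 0, "gripper": 1}
    - {"x": -3.55, "y": -0.47, "z": 0, "ax": 0, "ay": 0, "az": 0, "gripper": 1}
    - {"x": -3.55, "y": -0.47, "z": 0, "ax": 0, "ay": 0, "az": 0, "gripper": 1}
    - {"x": -3.55, "y": -0.47, "z": 0, "ax": 0, "ay": 0, "az": 0, "gripper": 1}

```text
clock: 2.78
position: [381.1, -211.7, 231.7]
ee_rot: [-0.652, 0.758, -0.0, 0.0]
contact_force: [1.7, 0.0, 0.1]
gripper_width: -0.2
grasp_force: 0.0
```

send_rows:
  targets:
    - {"x": -3.55, "y": -0.47, "z": 0, "ax": 0, "ay": 0, "az": 0, "gripper": 1}
    - {"x": -3.55, "y": -0.47, "z": 0, "ax": 0, "ay": 0, "az": 0, "gripper": 1}
    - {"x": -3.55, "y": -0.47, "z": 0, "ax": 0, "ay": 0, "az": 0, "gripper": 1}
    - {"x": -3.55, "y": -0.47, "z": 0, "ax": 0, "ay": 0, "az": 0, "gripper": 1}
    - {"x": -3.55, "y": -0.47, "z": 0, "ax": 0, "ay": 0, "az": 0, "gripper": 1}

```text
clock: 3.2
position: [430.4, -39.4, 231.8]
ee_rot: [-0.652, 0.758, -0.0, 0.001]
contact_force: [0.9, -0.1, 0.4]
gripper_width: 0.2
grasp_force: 0.0
```

```bash
python3 -c "
from h import *
go([-146,0,215])
im,_=arm.get_image('scene');cv2.imwrite('pics/s1.png',cv2.resize(im[120:400,150:470,::-1],None,fx=2.1,fy=2.1))"
```

```text
t 3.2 pressTCP [[-168.7 -176.3  231.8]] F [ 0.9 -0.1  0.4] w 0 toolaxes(press) [[-0.002, -1.0, 0.001], [-1.0, 0.002, 0.0], [-0.0, -0.001, -1.0]]
to [-146, 0, 215] tool cm [-17.63  -2.23   1.69] | 17.9
```

View pics/s1.png

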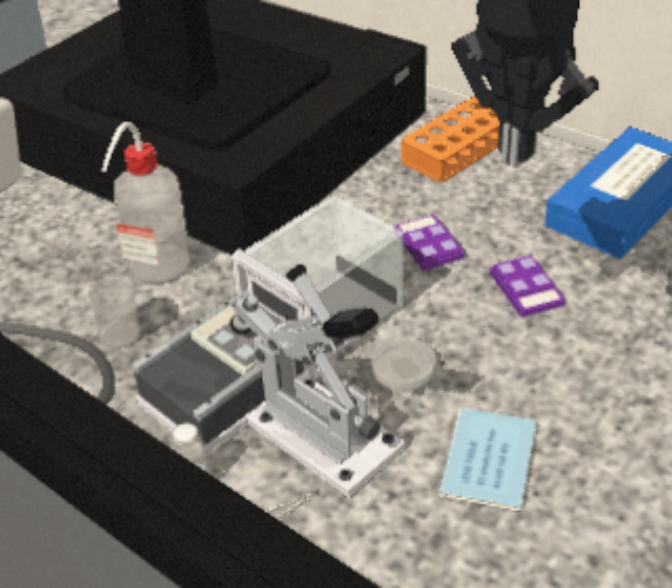

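send_rows:
  targets:
    - {"x": -3.53, "y": -0.4, "z": 0.3, "ax": 0, "ay": 0, "az": 0, "gripper": 1}
    - {"x": -3.53, "y": -0.4, "z": 0.3, "ax": 0, "ay": 0, "az": 0, "gripper": 1}
    - {"x": -3.53, "y": -0.4, "z": 0.4, "ax": 0, "ay": 0, "az": 0, "gripper": 1}
    - {"x": -3.53, "y": -0.4, "z": 0.4, "ax": 0, "ay": 0, "az": 0, "gripper": 1}
    - {"x": -3.53, "y": -0.4, "z": 0.4, "ax": 0, "ay": 0, "az": 0, "gripper": 1}

```text
clock: 3.67
position: [476.2, 132.2, 213.5]
ee_rot: [-0.652, 0.758, -0.0, 0.0]
contact_force: [0.8, -0.4, -0.1]
gripper_width: 0.2
grasp_force: 0.0
```

```bash
python3 - <<'E'
from h import *
go([-148,0,185])
from h import *
q=np.load("q.npy")
im,X,d=cloud("scene")
im,_=arm.get_image('scene');cv2.imwrite('pics/s2.png',cv2.resize(im[190:390,190:440,::-1],None,fx=3,fy=3))
E
```

```text
t 3.67 pressTCP [[-1.487e+02  2.000e-01  2.135e+02]] F [ 0.8 -0.4 -0.1] w 0 toolaxes(press) [[-0.002, -1.0, 0.001], [-1.0, 0.002, 0.0], [-0.0, -0.001, -1.0]]
to [-148, 0, 185] tool cm [ 0.02 -0.07  2.85] | 2.9
```

View pics/s2.png

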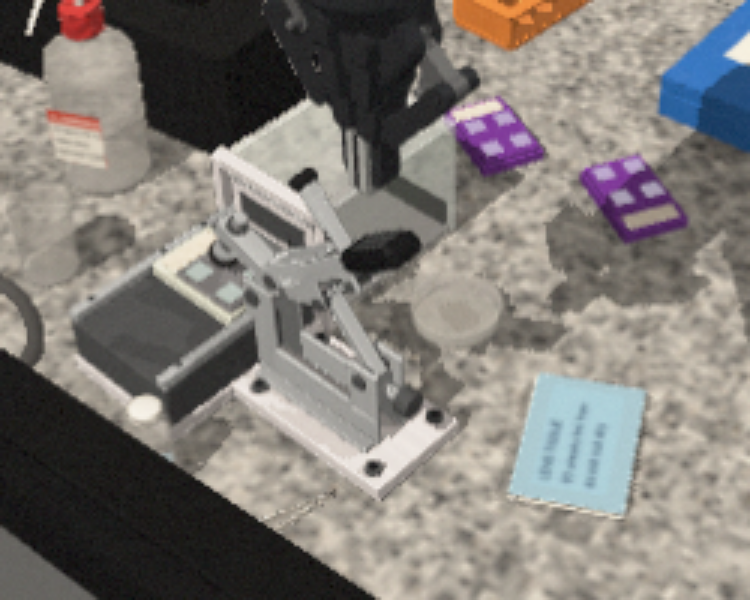

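send_rows:
  targets:
    - {"x": 0, "y": 0, "z": 2, "ax": 0, "ay": 0, "az": 0, "gripper": 1}
    - {"x": 0, "y": 0, "z": 2, "ax": 0, "ay": 0, "az": 0, "gripper": 1}
    - {"x": 0, "y": 0.3, "z": 0.8, "ax": 0, "ay": 0, "az": 0, "gripper": 1}
    - {"x": 0, "y": 0.4, "z": 0.8, "ax": 0, "ay": 0, "az": 0, "gripper": 1}
    - {"x": 0, "y": 0.4, "z": 0.8, "ax": 0, "ay": 0, "az": 0, "gripper": 1}

```text
clock: 4.18
position: [466.0, 132.2, 149.9]
ee_rot: [-0.653, 0.757, -0.001, 0.001]
contact_force: [2.0, -0.3, 2.0]
gripper_width: 0.2
grasp_force: 1.3
```

send_rows:
  targets:
    - {"x": 0, "y": 0.4, "z": 0.8, "ax": 0, "ay": 0, "az": 0, "gripper": 1}
    - {"x": 0, "y": 0.3, "z": 0.8, "ax": 0, "ay": 0, "az": 0, "gripper": 1}
    - {"x": 0, "y": 0.1, "z": 0.8, "ax": 0, "ay": 0, "az": 0, "gripper": 1}

```text
clock: 4.43
position: [456.9, 133.4, 125.2]
ee_rot: [-0.653, 0.757, 0.0, 0.001]
contact_force: [-0.2, 0.6, 1.9]
gripper_width: 0.1
grasp_force: 0.7
```

```bash
python3 - <<'E'
from h import *
st()
im,_=arm.get_image('scene');cv2.imwrite('pics/s3.png',cv2.resize(im[190:390,190:440,::-1],None,fx=3,fy=3))
E
```

```text
t 4.43 pressTCP [[-167.9   -1.4  125.2]] F [-0.2  0.6  1.9] w 0 toolaxes(press) [[0.0, -1.0, 0.001], [-1.0, -0.0, 0.001], [-0.001, -0.001, -1.0]]
```

View pics/s3.png

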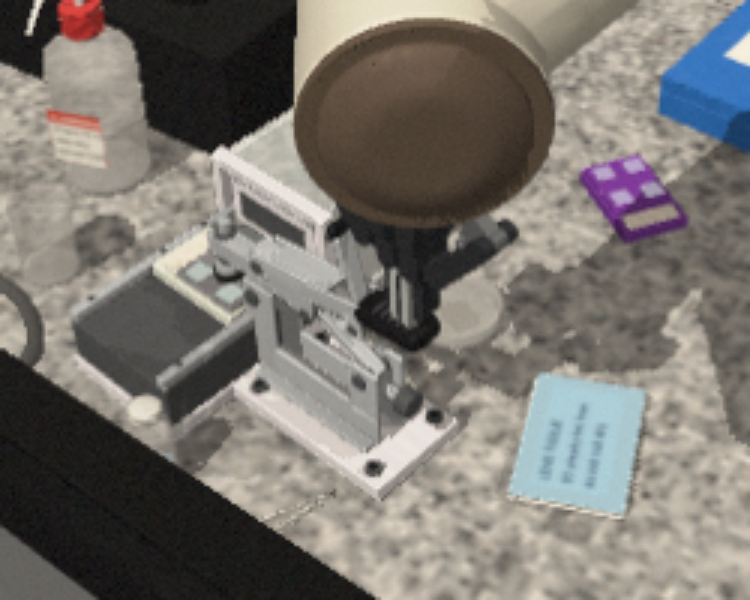

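send_rows:
  targets:
    - {"x": -0.1, "y": 0, "z": 0.6, "ax": 0, "ay": 0, "az": 0, "gripper": 1}
    - {"x": 0, "y": -0.1, "z": 0.6, "ax": 0, "ay": 0, "az": 0, "gripper": 1}
    - {"x": 0, "y": -0.1, "z": 0.5, "ax": 0, "ay": 0, "az": 0, "gripper": 1}
    - {"x": 0, "y": 0, "z": 0, "ax": 0, "ay": 0, "az": 0, "gripper": 1}

```text
clock: 4.82
position: [458.8, 133.6, 107.1]
ee_rot: [-0.653, 0.757, 0.0, -0.001]
contact_force: [-0.0, -0.5, -0.5]
gripper_width: -0.2
grasp_force: 0.0
```

send_rows:
  targets:
    - {"x": 0, "y": 0, "z": 0.2, "ax": 0, "ay": 0, "az": 0, "gripper": 1}
    - {"x": 0, "y": 0, "z": 0, "ax": 0, "ay": 0, "az": 0, "gripper": 1}

```text
clock: 4.98
position: [459.2, 133.8, 106.5]
ee_rot: [-0.653, 0.757, -0.0, -0.0]
contact_force: [-2.3, -0.7, 3.9]
gripper_width: -0.1
grasp_force: 2.0
```

send_rows:
  targets:
    - {"x": 0, "y": 0, "z": 0.1, "ax": 0, "ay": 0, "az": 0, "gripper": 1}
    - {"x": 0, "y": 0, "z": 0, "ax": 0, "ay": 0, "az": 0, "gripper": 1}
    - {"x": 0, "y": 0.2, "z": -1.5, "ax": 0, "ay": 0, "az": 0, "gripper": 1}
    - {"x": 0, "y": 0.4, "z": -1.5, "ax": 0, "ay": 0, "az": 0, "gripper": 1}
    - {"x": 0, "y": 0.4, "z": -1.5, "ax": 0, "ay": 0, "az": 0, "gripper": 1}

```text
clock: 5.4
position: [449.2, 135.3, 150.7]
ee_rot: [-0.653, 0.757, 0.0, -0.0]
contact_force: [1.4, 0.3, 0.1]
gripper_width: -0.0
grasp_force: 0.0
```

```bash
python3 - <<'E'
from h import *
s,q,r=st()
im,X,d=cloud('scene');cv2.imwrite('pics/s4.png',cv2.resize(im[190:390,190:440,::-1],None,fx=3,fy=3))
L=toP(q,X.reshape(-1,3)).reshape(480,640,3)
for xx in range(-190,-90,6):
    k=(abs(L[...,0]-xx)<3)&(abs(L[...,1])<14)&(L[...,2]>80)&(L[...,2]<170)&(d>0)
    if k.any():print(xx,k.sum(),np.percentile(L[k][:,2],[5,50,95]).round(),L[k][:,1].mean().round())
E
```

```text
t 5.4 pressTCP [[-175.9   -0.8  150.7]] F [1.4 0.3 0.1] w 0 toolaxes(press) [[0.0, -1.0, -0.001], [-1.0, -0.0, -0.0], [0.0, 0.001, -1.0]]
-190 33 [158. 164. 170.] 0.0
-184 65 [ 96. 153. 168.] 3.0
-178 92 [ 93. 104. 167.] 4.0
-172 68 [ 97. 105. 166.] 5.0
-166 54 [ 96. 105. 164.] 4.0
-160 56 [ 97. 105. 165.] 4.0
-154 43 [ 97. 105. 107.] 3.0
-148 47 [ 98. 106. 108.] 4.0
-142 48 [ 99. 105. 108.] 3.0
-136 38 [ 85. 104. 107.] 5.0
-130 157 [ 90. 117. 149.] 1.0
-124 88 [ 92. 141. 153.] 4.0
-118 14 [ 93. 101. 105.] 10.0
-112 38 [ 92. 102. 107.] 4.0
-106 47 [ 93. 104. 107.] 3.0
-100 42 [ 90. 105. 107.] 3.0
-94 54 [ 82. 104. 107.] 5.0
```

View pics/s4.png

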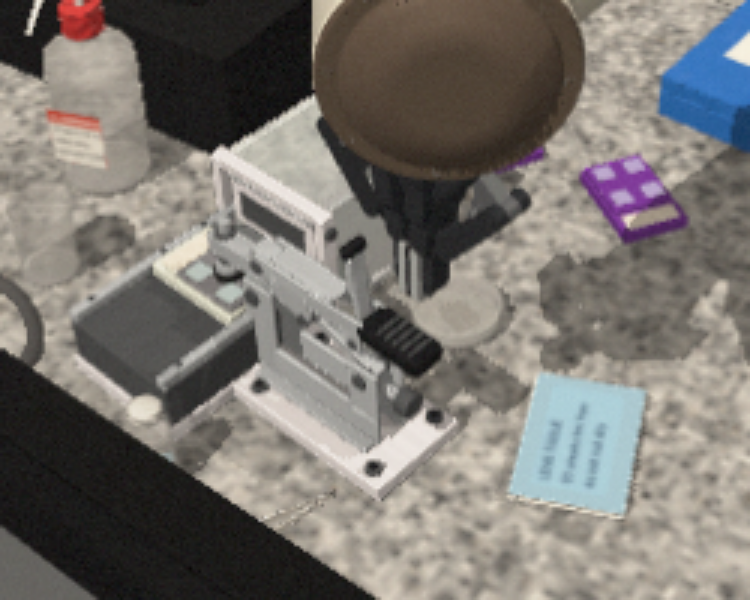

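```bash
python3 - <<'E'
from h import *
for i in range(64): arm.get_image('top')
go([-150,0,141])
E
```

```text
t 8.65 pressTCP [[-175.6   -0.5  150.3]] F [-0.3 -0.1 -0.2] w 0 toolaxes(press) [[0.001, -1.0, 0.0], [-1.0, -0.001, 0.0], [-0.0, -0.0, -1.0]]
to [-150, 0, 141] tool cm [-0.05 -2.56  0.93] | 2.7
```

send_rows:
  targets:
    - {"x": 0, "y": 0, "z": 0.9, "ax": 0, "ay": 0, "az": 0, "gripper": 1}
    - {"x": 0, "y": -1, "z": 0, "ax": 0, "ay": 0, "az": 0, "gripper": 1}
    - {"x": 0, "y": -1, "z": 0, "ax": 0, "ay": 0, "az": 0, "gripper": 1}
    - {"x": 0, "y": -0.6, "z": 0, "ax": 0, "ay": 0, "az": 0, "gripper": 1}

```text
clock: 8.98
position: [476.8, 131.6, 141.2]
ee_rot: [-0.653, 0.757, -0.0, 0.0]
contact_force: [0.0, 1.0, 0.2]
gripper_width: -0.3
grasp_force: 0.0
```

send_rows:
  targets:
    - {"x": 0, "y": -0.4, "z": 0, "ax": 0, "ay": 0, "az": 0, "gripper": 1}
    - {"x": 0, "y": -0.4, "z": 0, "ax": 0, "ay": 0, "az": 0, "gripper": 1}

```text
clock: 9.15
position: [483.9, 130.3, 141.1]
ee_rot: [-0.653, 0.757, 0.0, -0.0]
contact_force: [-0.6, 0.1, -0.7]
gripper_width: 0.4
grasp_force: 0.1
```

send_rows:
  targets:
    - {"x": 0, "y": -0.4, "z": 0, "ax": 0, "ay": 0, "az": 0, "gripper": 1}
    - {"x": 0, "y": -0.4, "z": 0, "ax": 0, "ay": 0, "az": 0, "gripper": 1}

```text
clock: 9.32
position: [490.2, 129.0, 141.4]
ee_rot: [-0.653, 0.757, 0.001, -0.001]
contact_force: [-5.3, 1.0, 4.2]
gripper_width: 0.1
grasp_force: 2.7
```

send_rows:
  targets:
    - {"x": 0, "y": -0.4, "z": 0, "ax": 0, "ay": 0, "az": 0, "gripper": 1}
    - {"x": 0, "y": -0.4, "z": 0, "ax": 0, "ay": 0, "az": 0, "gripper": 1}

```text
clock: 9.48
position: [499.2, 128.1, 141.7]
ee_rot: [-0.653, 0.757, -0.0, 0.0]
contact_force: [-0.7, -0.7, -0.7]
gripper_width: 0.2
grasp_force: 0.2
```

```bash
python3 - <<'E'
from h import *
s,q,r=st()
im,X,d=cloud('scene');cv2.imwrite('pics/s5.png',cv2.resize(im[190:390,190:440,::-1],None,fx=3,fy=3))
E
```

```text
t 9.48 pressTCP [[-125.4   -0.5  141.7]] F [-0.7 -0.7 -0.7] w 0 toolaxes(press) [[0.001, -1.0, 0.0], [-1.0, -0.001, 0.0], [-0.0, -0.0, -1.0]]
```

View pics/s5.png

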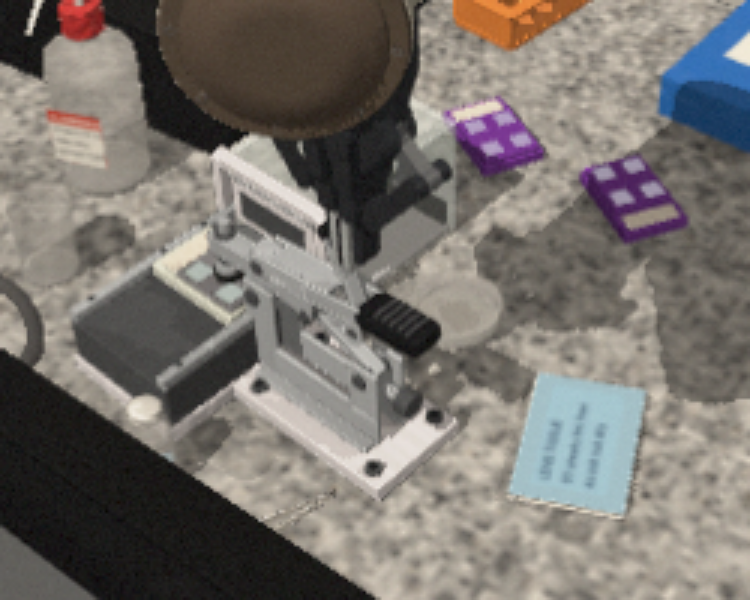

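send_rows:
  targets:
    - {"x": 0, "y": 0, "z": -1.5, "ax": 0, "ay": 0, "az": 0, "gripper": 1}
    - {"x": 0, "y": 0, "z": -2, "ax": 0, "ay": 0, "az": 0, "gripper": 1}
    - {"x": 0, "y": 0, "z": -2.5, "ax": 0, "ay": 0, "az": 0, "gripper": 1}
    - {"x": 0, "y": 0, "z": -3, "ax": 0, "ay": 0, "az": 0, "gripper": 1}
    - {"x": 0, "y": 0, "z": -3, "ax": 0, "ay": 0, "az": 0, "gripper": -0.4}

```text
clock: 9.95
position: [498.9, 127.9, 262.2]
ee_rot: [-0.653, 0.757, -0.0, -0.0]
contact_force: [0.6, 0.5, -0.8]
gripper_width: 10.9
grasp_force: 0.0
```

```bash
python3 - <<'E'
from h import *
s,q,r=st()
im,X,d=cloud('scene');cv2.imwrite('pics/s6.png',cv2.resize(im[190:390,190:440,::-1],None,fx=3,fy=3))
go([62,56,262])
E
```

```text
t 9.95 pressTCP [[-125.6   -0.7  262.2]] F [ 0.6  0.5 -0.8] w 11 toolaxes(press) [[0.001, -1.0, -0.0], [-1.0, -0.001, -0.0], [0.0, 0.0, -1.0]]
t 10.0 pressTCP [[-122.2    0.8  269.5]] F [2.  0.8 5.9] w 18 toolaxes(press) [[0.002, -1.0, 0.012], [-1.0, -0.002, 0.006], [-0.005, -0.012, -1.0]]
to [62, 56, 262] tool cm [ -5.48 -18.42   1.01] | 19.2
```

View pics/s6.png

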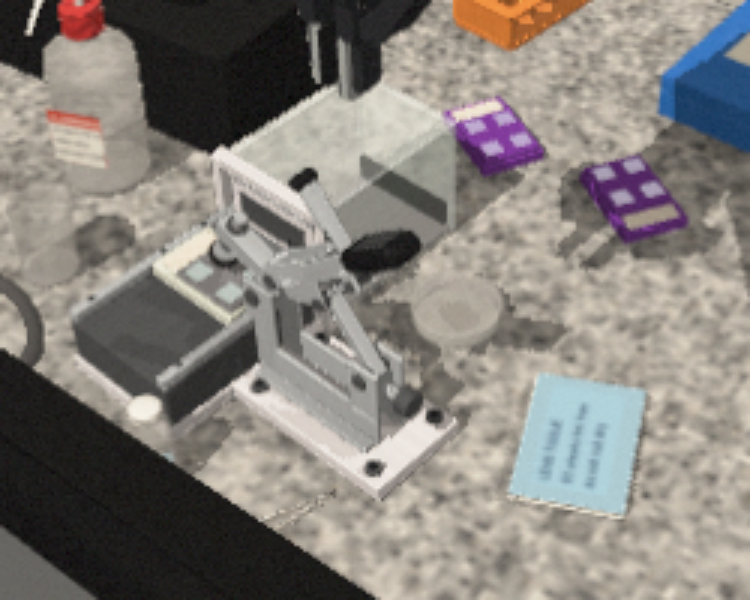

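send_rows:
  targets:
    - {"x": -1.1, "y": -3.8, "z": 0, "ax": 0, "ay": 0, "az": 0, "gripper": -0.65}
    - {"x": -1.1, "y": -3.8, "z": 0, "ax": 0, "ay": 0, "az": 0, "gripper": -0.65}
    - {"x": -1.1, "y": -3.8, "z": 0, "ax": 0, "ay": 0, "az": 0, "gripper": -0.65}
    - {"x": -1.1, "y": -3.8, "z": 0, "ax": 0, "ay": 0, "az": 0, "gripper": -0.65}
    - {"x": -1.2, "y": -3.8, "z": 0, "ax": -7, "ay": 0, "az": 0, "gripper": -0.65}

```text
clock: 10.42
position: [685.0, 154.8, 261.6]
ee_rot: [-0.652, 0.757, 0.034, -0.03]
contact_force: [1.4, 1.2, 0.4]
gripper_width: 70.5
grasp_force: 0.0
```

```bash
python3 - <<'E'
from h import *
go([68,56,100])
E
```

```text
t 10.42 pressTCP [[ 54.5  53.3 261.6]] F [1.4 1.2 0.4] w 70 toolaxes(press) [[0.0, -0.996, -0.09], [-1.0, -0.0, -0.002], [0.002, 0.09, -0.996]]
to [68, 56, 100] tool cm [-0.3  -2.8  15.98] | 16.2
```

send_rows:
  targets:
    - {"x": -0.1, "y": -0.6, "z": 3.2, "ax": 0, "ay": 0, "az": 0, "gripper": -0.65}
    - {"x": -0.1, "y": -0.6, "z": 3.2, "ax": 0, "ay": 0, "az": 0, "gripper": -0.65}
    - {"x": -0.1, "y": -0.5, "z": 3.2, "ax": 0, "ay": 0, "az": 0, "gripper": -0.65}
    - {"x": 0, "y": -0.5, "z": 3.2, "ax": 0, "ay": 0, "az": 0, "gripper": -0.65}
    - {"x": 0, "y": 0, "z": 0, "ax": 0, "ay": 0, "az": 0, "gripper": -0.65}

```text
clock: 10.83
position: [692.0, 154.4, 122.6]
ee_rot: [-0.651, 0.758, 0.037, -0.036]
contact_force: [-0.0, 0.1, -2.2]
gripper_width: 70.9
grasp_force: 0.0
```

```bash
python3 - <<'E'
from h import *
im,_=arm.get_image('scene');cv2.imwrite('pics/s7.png',cv2.resize(im[190:390,190:440,::-1],None,fx=3,fy=3))
go([68,56,40])
E
```

```text
t 10.88 pressTCP [[ 63.2  54.5 127.1]] F [-0.   0.8  1.2] w 70 toolaxes(press) [[-0.002, -0.995, -0.097], [-1.0, 0.003, -0.006], [0.006, 0.097, -0.995]]
to [68, 56, 40] tool cm [-0.21 -1.32  8.62] | 8.7
```

View pics/s7.png

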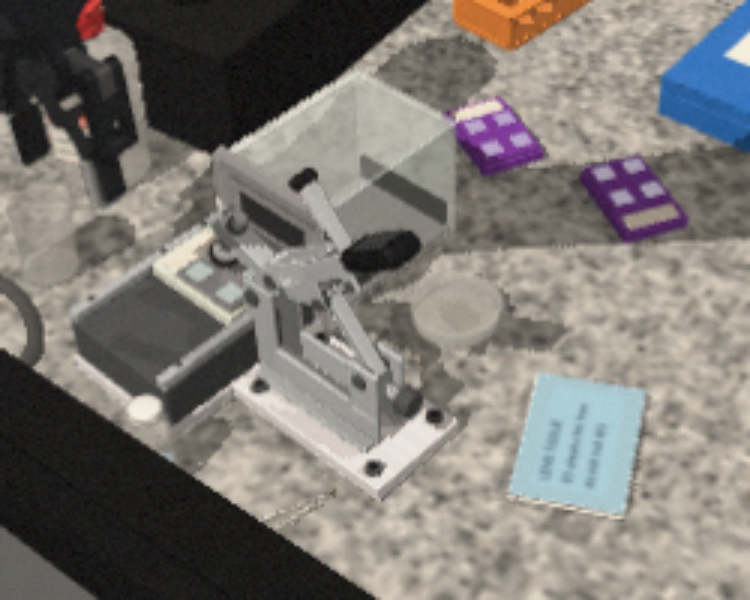

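```bash
python3 - <<'E'
from h import *
s,q,r=st()
for n in("top","scene"):
    im,X,d=cloud(n);L=toP(q,X.reshape(-1,3)[d.ravel()>0])
    k=(L[:,2]>25)&(L[:,2]<85)&(L[:,0]>60)&(L[:,0]<220)&(L[:,1]>-50)&(L[:,1]<100);A=L[k];print(n,k.sum(),np.percentile(A,[1,5,50,95],axis=0).round().tolist())
    h,_,_=np.histogram2d(A[:,0],A[:,1],[np.arange(60,221,20),np.arange(-50,101,25)]);print(h.astype(int).tolist())
s,q,r=st()
E
```

```text
t 10.88 pressTCP [[ 63.2  54.5 127.1]] F [-0.   0.8  1.2] w 70 toolaxes(press) [[-0.002, -0.995, -0.097], [-1.0, 0.003, -0.006], [0.006, 0.097, -0.995]]
top 257 [[115.0, -48.0, 25.0], [116.0, -45.0, 29.0], [154.0, 27.0, 51.0], [175.0, 55.0, 76.0]]
[[0, 0, 0, 0, 0, 0], [0, 0, 0, 0, 0, 0], [0, 0, 0, 38, 2, 0], [0, 0, 29, 6, 0, 0], [4, 0, 10, 59, 31, 0], [68, 1, 0, 0, 0, 0], [0, 9, 0, 0, 0, 0], [0, 0, 0, 0, 0, 0]]
scene 718 [[83.0, -48.0, 25.0], [107.0, -27.0, 27.0], [144.0, 41.0, 42.0], [191.0, 96.0, 58.0]]
[[0, 0, 0, 0, 0, 6], [0, 0, 0, 0, 0, 20], [0, 0, 0, 94, 13, 28], [0, 0, 18, 17, 91, 32], [5, 0, 60, 145, 27, 36], [34, 0, 0, 1, 0, 13], [0, 77, 0, 0, 0, 1], [0, 0, 0, 0, 0, 0]]
t 10.98 pressTCP [[ 66.2  55.9 133.7]] F [ 0.1 -0.3  1. ] w 70 toolaxes(press) [[-0.001, -0.996, -0.086], [-1.0, 0.001, -0.001], [0.001, 0.086, -0.996]]
```

send_rows:
  targets:
    - {"x": 0, "y": 0, "z": 0, "ax": -4, "ay": 0, "az": 0, "gripper": -0.18}
    - {"x": 0, "y": 0, "z": 0, "ax": -4, "ay": 0, "az": 0, "gripper": -0.18}
    - {"x": 0, "y": 0, "z": 0, "ax": 0, "ay": 0, "az": 0, "gripper": -0.18}
    - {"x": 0, "y": 0, "z": 0, "ax": 0, "ay": 0, "az": 0, "gripper": -0.18}

```text
clock: 11.32
position: [697.6, 155.7, 134.7]
ee_rot: [-0.648, 0.753, 0.085, -0.072]
contact_force: [-0.4, 1.1, -0.1]
gripper_width: 50.7
grasp_force: 0.0
```

```bash
python3 - <<'E'
from h import *
go([59,54,40])
im,_=arm.get_image('wrist');cv2.imwrite('pics/w1.png',im[:,:,::-1])
E
```

```text
t 11.32 pressTCP [[ 66.8  56.1 134.7]] F [-0.4  1.1 -0.1] w 51 toolaxes(press) [[-0.002, -0.975, -0.221], [-1.0, 0.002, 0.001], [-0.001, 0.221, -0.975]]
to [59, 54, 40] tool cm [ 0.21 -1.34  9.4 ] | 9.5
```

View pics/w1.png

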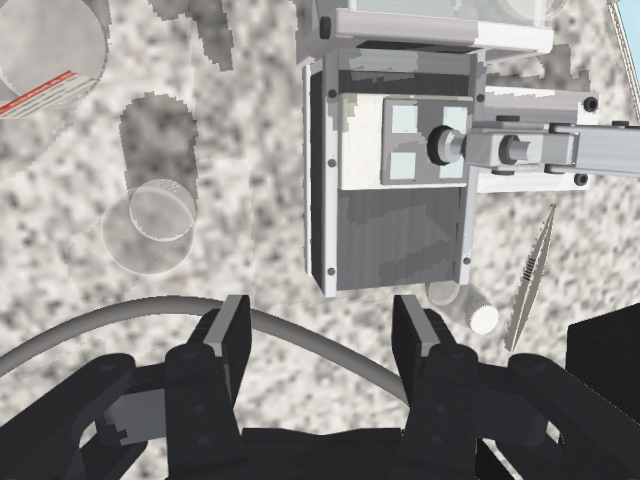

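send_rows:
  targets:
    - {"x": 0.1, "y": -0.3, "z": 2.3, "ax": 0, "ay": 0, "az": 0, "gripper": -0.18}
    - {"x": 0.1, "y": -0.3, "z": 2.3, "ax": 0, "ay": 0, "az": 0, "gripper": -0.18}
    - {"x": 0, "y": -0.3, "z": 2.3, "ax": 0, "ay": 0, "az": 0, "gripper": -0.18}
    - {"x": 0, "y": -0.2, "z": 1.8, "ax": 0, "ay": 0, "az": 0, "gripper": -0.18}
    - {"x": 0, "y": 0, "z": 0, "ax": 0, "ay": 0, "az": 0, "gripper": -0.18}

```text
clock: 11.78
position: [683.5, 154.8, 42.1]
ee_rot: [-0.648, 0.753, 0.087, -0.078]
contact_force: [-0.0, 0.4, -0.3]
gripper_width: 50.1
grasp_force: 0.0
```

```bash
python3 - <<'E'
from h import *
s,q,r=st()
go([57,53,36])
im,_=arm.get_image('wrist')
m=arm.camera_model('wrist')
# guess fingertip inner-face corner and deck corners
p=s["position"]+r.apply([[0,25.3,-7],[0,39.8,-7],[0,-25.3,-7]]);print("tips px",proj('wrist',p,m).round())
print("cassette trailing edge px",proj('wrist',toW(q,[(14,23.5,55),(37,23.5,55),(39,86,53)]),m).round())
cv2.imwrite('pics/w2.png',im[:,:,::-1])
E
```

```text
t 11.78 pressTCP [[53.  53.  42.1]] F [-0.   0.4 -0.3] w 50 toolaxes(press) [[-0.001, -0.973, -0.232], [-1.0, 0.002, -0.004], [0.004, 0.232, -0.973]]
t 11.78 pressTCP [[53.  53.  42.1]] F [-0.   0.4 -0.3] w 50 toolaxes(press) [[-0.001, -0.973, -0.232], [-1.0, 0.002, -0.004], [0.004, 0.232, -0.973]]
to [57, 53, 36] tool cm [ 0.   -0.53  0.51] | 0.7
tips px [[396. 319.]
 [436. 319.]
 [253. 319.]]
cassette trailing edge px [[443. 236.]
 [381. 240.]
 [367. 398.]]
```

View pics/w2.png

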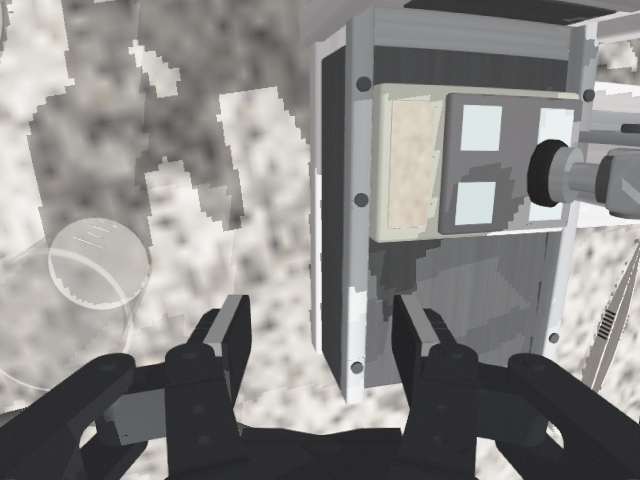

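send_rows:
  targets:
    - {"x": 0.5, "y": -0.4, "z": 0.3, "ax": 0, "ay": 0, "az": 0, "gripper": -0.18}
    - {"x": 0.6, "y": 0, "z": 0.2, "ax": 0, "ay": 0, "az": 0, "gripper": -0.18}
    - {"x": 0, "y": 0, "z": 0, "ax": 0, "ay": 0, "az": 0, "gripper": -0.18}

```text
clock: 12.08
position: [688.3, 142.5, 40.7]
ee_rot: [-0.648, 0.753, 0.086, -0.074]
contact_force: [-0.3, -0.2, 0.4]
gripper_width: 50.0
grasp_force: 0.0
```

send_rows:
  targets:
    - {"x": 0.7, "y": 0, "z": 0, "ax": 0, "ay": 0, "az": 0, "gripper": -0.18}
    - {"x": 0.7, "y": 0, "z": 0, "ax": 0, "ay": 0, "az": 0, "gripper": -0.18}
    - {"x": 0.7, "y": 0, "z": 0, "ax": 0, "ay": 0, "az": 0, "gripper": -0.18}
    - {"x": 0.7, "y": 0, "z": 0, "ax": 0, "ay": 0, "az": 0, "gripper": -0.18}

```text
clock: 12.42
position: [683.6, 115.0, 39.7]
ee_rot: [-0.648, 0.753, 0.086, -0.075]
contact_force: [0.2, 0.7, 0.5]
gripper_width: 50.4
grasp_force: 0.1
```

```bash
python3 - <<'E'
from h import *
s,q,r=st()
im,X,d=cloud('top');L=toP(q,X.reshape(-1,3)[d.ravel()>0])
k=(abs(L[:,0]-36)<3)&(L[:,2]>50)&(L[:,2]<60)&(abs(L[:,1])<60);print(np.percentile(L[k,1],[0,5,95,100]).round(1) if k.any() else None)
cv2.imwrite('pics/t2.png',cv2.resize(im[150:250,220:400,::-1],None,fx=4,fy=4))
E
```

```text
t 12.42 pressTCP [[59.  13.8 39.7]] F [0.2 0.7 0.5] w 50 toolaxes(press) [[-0.002, -0.974, -0.226], [-1.0, 0.002, -0.001], [0.001, 0.226, -0.974]]
[-41.8 -39.8   0.1   1.4]
```

View pics/t2.png

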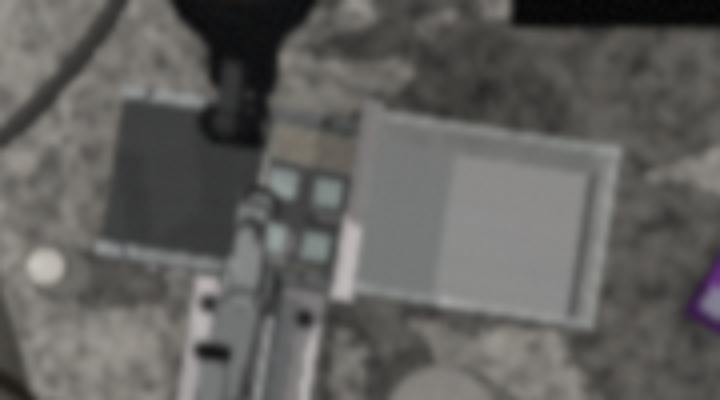

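send_rows:
  targets:
    - {"x": 0, "y": 0, "z": 0.35, "ax": 0, "ay": 0, "az": 0, "gripper": -0.18}
    - {"x": 0.7, "y": 0, "z": 0, "ax": 0, "ay": 0, "az": 0, "gripper": -0.18}
    - {"x": 0.7, "y": 0, "z": 0, "ax": 0, "ay": 0, "az": 0, "gripper": -0.18}
    - {"x": 0.7, "y": 0, "z": 0, "ax": 0, "ay": 0, "az": 0, "gripper": -0.18}
    - {"x": 0.7, "y": 0, "z": 0, "ax": 0, "ay": 0, "az": 0, "gripper": -0.18}

```text
clock: 12.88
position: [678.6, 88.1, 36.3]
ee_rot: [-0.648, 0.753, 0.086, -0.075]
contact_force: [1.4, 2.0, 3.1]
gripper_width: 50.3
grasp_force: 1.4
```

send_rows:
  targets:
    - {"x": 0.7, "y": 0, "z": 0, "ax": 0, "ay": 0, "az": 0, "gripper": -0.18}
    - {"x": 0.6, "y": 0, "z": 0, "ax": 0, "ay": 0, "az": 0, "gripper": -0.18}
    - {"x": 0, "y": 0, "z": 0, "ax": 0, "ay": 0, "az": 0, "gripper": -0.18}

```text
clock: 13.13
position: [676.4, 73.8, 36.2]
ee_rot: [-0.648, 0.753, 0.086, -0.075]
contact_force: [-0.2, -2.0, 2.6]
gripper_width: 50.1
grasp_force: 1.5
```

```bash
cat > chk.py <<'E'
from h import *
s,q,r=st()
im,X,d=cloud('top')
print([(round(b["score"],2),[round(v) for v in b["rect"]]) for b in arm.boxes_of('top','cassette_center')[:4]])
M=arm.camera_model('top')
for y,z in((-60,25),(-118,11),(-140,11)): print(y,proj('top',toW(q,[(0,y,z)]),M).round())
# colour profile along x=26 line
ys=np.arange(30,-180,-8);p=proj('top',toW(q,[(30,y,45 if y>-38 else max(11,45-(-38-y)*.65)) for y in ys]),M).round().astype(int)
print([(int(y),im[v,u].tolist()) for y,(u,v) in zip(ys,p)])
E
python3 chk.py
```

```text
t 13.13 pressTCP [[ 57.9 -28.1  36.2]] F [-0.2 -2.   2.6] w 50 toolaxes(press) [[-0.002, -0.974, -0.227], [-1.0, 0.003, -0.002], [0.002, 0.227, -0.974]]
[(0.85, [388, 258, 38, 36]), (0.72, [392, 200, 35, 36])]
-60 [[314. 203.]]
-118 [[340. 208.]]
-140 [[350. 209.]]
[(30, [64, 64, 65]), (22, [68, 68, 68]), (14, [67, 68, 69]), (6, [68, 68, 69]), (-2, [63, 63, 65]), (-10, [24, 24, 25]), (-18, [53, 53, 53]), (-26, [25, 24, 27]), (-34, [18, 19, 21]), (-42, [89, 88, 88]), (-50, [133, 130, 129]), (-58, [126, 127, 126]), (-66, [125, 126, 125]), (-74, [125, 127, 125]), (-82, [125, 127, 126]), (-90, [127, 128, 127]), (-98, [146, 146, 144]), (-106, [144, 145, 140]), (-114, [145, 144, 137]), (-122, [144, 143, 136]), (-130, [144, 142, 137]), (-138, [145, 144, 137]), (-146, [143, 142, 136]), (-154, [147, 147, 144]), (-162, [147, 147, 145]), (-170, [117, 117, 115]), (-178, [133, 133, 129])]
```

send_rows:
  targets:
    - {"x": -1, "y": 0, "z": -0.3, "ax": 0, "ay": 0, "az": 0, "gripper": -0.18}
    - {"x": -1.5, "y": 0, "z": -2, "ax": 0, "ay": 0, "az": 0, "gripper": -0.18}
    - {"x": -2, "y": -0.5, "z": -3, "ax": 0, "ay": 0, "az": 0, "gripper": -0.18}
    - {"x": -2, "y": -0.5, "z": -4, "ax": 0, "ay": 0, "az": 0, "gripper": -0.18}
    - {"x": -2, "y": 0, "z": -4, "ax": 0, "ay": 0, "az": 0, "gripper": -0.18}

```text
clock: 13.65
position: [726.6, 152.5, 157.1]
ee_rot: [-0.648, 0.753, 0.087, -0.077]
contact_force: [1.2, 0.5, -0.5]
gripper_width: 50.3
grasp_force: 0.0
```

send_rows:
  targets:
    - {"x": -2, "y": -1, "z": -4, "ax": 0, "ay": 0, "az": 0, "gripper": -0.18}
    - {"x": -2, "y": -1, "z": -3, "ax": 0, "ay": 0, "az": 0, "gripper": -0.18}
    - {"x": 0, "y": 0, "z": 0, "ax": 0, "ay": 0, "az": 0, "gripper": -0.18}
    - {"x": 0, "y": 0, "z": 0, "ax": 0, "ay": 0, "az": 0, "gripper": -0.18}

```text
clock: 13.98
position: [766.7, 186.6, 218.4]
ee_rot: [-0.649, 0.752, 0.086, -0.073]
contact_force: [-0.3, -0.1, -1.0]
gripper_width: 50.3
grasp_force: 0.0
```

```bash
python3 - <<'E'
from h import *
s,q,r=st()
ms=[]
for n in("top","scene"):
    im,X,d=cloud(n);M=arm.camera_model(n)
    a=cv2.imread(f"pics/{n}0.png")[:,:,::-1].astype(int)
    print(n,[(round(b["score"],2),[round(v) for v in b["rect"]]) for b in arm.boxes_of(n,'cassette_center')[:4]])
    print("flap",arm.boxes_of(n,'hood_flap')[:2])
    P=[(0,y,z) for y,z in((-100,11),(-126,11),(-150,11))]
    print("exp",proj(n,toW(q,P),M).round().tolist())
    # rectify hood floor plane z=14 and deck z=45
    for z,yr in((12,(-86,-176)),(45,(80,-36))):
        ys=np.arange(yr[0],yr[1],-6);xs=np.arange(-36,37,9)
        G=[(x,y,z) for y in ys for x in xs];p=proj(n,toW(q,G),M).round().astype(int)
        D=(im.astype(int)-a)[p[:,1],p[:,0]].sum(1).reshape(len(ys),-1)
        print(n,z);[print(int(y),row.tolist()) for y,row in zip(ys,D)] if n=="top" else None
    if n=="scene":
        p=proj(n,toW(q,[(x,-50,z) for z in(52,60,68,76) for x in(-30,-10,10,30)]),M).round().astype(int)
        print("flap",(im.astype(int)-a)[p[:,1],p[:,0]].sum(1).reshape(4,4).tolist())
    cv2.imwrite(f'pics/{n}9.png',im[:,:,::-1])
print(arm.read_state()["clock"])
E
```

```text
t 13.98 pressTCP [[130.6  96.8 218.4]] F [-0.3 -0.1 -1. ] w 50 toolaxes(press) [[0.001, -0.975, -0.224], [-1.0, -0.001, 0.001], [-0.001, 0.224, -0.975]]
top [(0.97, [393, 200, 30, 42]), (0.86, [386, 257, 39, 40])]
flap []
exp [[332.0, 207.0], [344.0, 208.0], [355.0, 210.0]]
top 12
-86 [-53, -49, -51, -51, -50, -54, -52, -47, -52]
-92 [-55, -49, -47, -55, -50, -52, -51, -51, -54]
-98 [-57, -64, -57, -57, -58, -62, -65, -56, -63]
-104 [-61, -65, -58, -59, -56, -60, -62, -60, -68]
-110 [-64, -58, -61, -57, -64, -63, -55, -59, -66]
-116 [-60, -61, -58, -60, -59, -60, -61, -58, -62]
-122 [-102, -84, -97, -116, -84, -103, -70, -70, -61]
-128 [-106, -40, -126, -136, -40, -102, -85, -77, -65]
-134 [-106, -6, -107, -143, -8, -69, -85, -81, -63]
-140 [-112, -36, -130, -139, -29, -107, -78, -75, -60]
-146 [-126, -140, -140, -141, -143, -151, -75, -79, -66]
-152 [-108, -28, -121, -134, -31, -101, -75, -80, -65]
-158 [-108, -6, -99, -119, -4, -105, -76, -71, -62]
-164 [-123, -48, -126, -135, -45, -109, -76, -76, -63]
-170 [-90, -77, -84, -87, -68, -80, -51, -44, -53]
top 45
80 [-21, -9, -7, -15, 
[... 555 characters left out ...]
-304, -215]
8 [-5, 4, -24, -9, -140, -320, -253, -320, -305]
2 [1, 13, -5, -9, -21, -135, -198, -317, -259]
-4 [-47, -111, -155, 8, -99, -178, -236, -321, -314]
-10 [-109, -307, -250, -1, -189, -306, -257, -315, -270]
-16 [-64, -269, -184, -40, -232, -305, -248, -332, -316]
-22 [-99, -76, -105, -131, -126, -158, -293, -310, -333]
-28 [-19, -26, -49, -49, -52, 9, -5, -53, -41]
-34 [-19, -4, -17, -18, 15, -1, 14, -9, -12]
scene [(0.84, [338, 223, 33, 29]), (0.7, [385, 240, 34, 30])]
flap [{'rect': [231.3, 321.3, 19.8, 22.4], 'score': 0.32}]
exp [[300.0, 271.0], [309.0, 264.0], [317.0, 259.0]]
scene 12
scene 45
flap [[38, 20, 23, 75], [46, 14, 12, 18], [-1, 13, -2, 5], [29, 25, 31, 25]]
14.2833
```

```bash
python3 -c "
from bench import arm
for i in range(10): arm.get_image('top')
print(arm.job_done())"
```

```text
the job is handed in; nothing more can be done
None
```

I handed the job in at about 15 s of the 53 s. The clamp locked on the lid, stood untouched for just over 3 s, and sprang fully open when I pushed the release lever. The last images show the cassette flat in the hood about 146 mm past the nest centre, the flap unchanged from its starting view and the hand clear; I did not re-measure the petri dish, forceps and bottle at the end, and the hand-in returned no verdict.

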